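# Nudge the jig block home against its hidden stop with pliers

## Task

Pick up the pliers and, with their nose, nudge the brass block gently along its channel, little by little, until it rests against the stop hidden under the blue cover. The stop is only held by a light friction clamp, so do not shove it out of its setting, and do not push the block with the fingers. Then lay the pliers flat on the bare bench, let go, and leave the bottle, tape roll and meter where they are.

Things in the scene. Friction and masses are not known exactly. Their poses are not given: they have to be found in the camera images.
- jig: Fixed jig: steel plate 84 mm wide, 8 mm thick, two aluminium rails (12 mm wide, tops at z = 48 mm, 46 mm apart inside), blue cover over the far part. Origin: on the bench, on the channel's centre line, 30 mm before the rails begin. x points along the channel, the way the block must slide; z up. Plate x = -30 to 205 mm, rails 30 to 205 mm, cover 45 to 213 mm (far end closed), its top at z = 54 mm
- jig_mouth (a point): Centre of the mouth under the blue cover (46 mm wide, 40 mm high), 28 mm above the bench, axes as the jig's. Inside, out of sight, is the steel stop, 42 mm wide, its face 95 to 125 mm beyond this point along x. It holds against 16 N; a harder push shifts it
- block_center (a point): Centre of the loose brass block: 90 mm long (its x), 44 mm wide, 34 mm high, lying on the jig's plate between the rails, 1 mm play each side, partly under the cover. Its x axis points along the channel like the jig's; the near end face, which is pushed, lies 45 mm towards -x. It weighs 3 to 6 N and resists sliding with about 1.5 to 5 N
- block_front (a point): Centre of the block's leading end face (the one that must meet the stop), 45 mm ahead of the block's centre along its x axis
- pliers_grip (a point): Point at which to hold the blue-handled pliers: half-way up their 14 mm thickness, near the balance point, across both handles (50 mm wide there). They lie flat on the bench, 180 mm long; mass 0.19 kg. The point's -y axis points along the pliers to the nose: the nose tip (24 mm wide, 13 mm thick) is 111 mm from this point, the handle ends 76 mm the other way; from 44 mm ahead of it backwards they are 50 mm wide. z up
- dropper_bottle: Bystander: brown dropper bottle with black cap, 38 mm wide, 85 mm high; origin under its centre
- tape_roll: Bystander: grey roll of tape lying flat, 80 mm across, 25 mm high; origin under its centre
- multimeter: Bystander: yellow pocket meter lying on its back, 135 (x) x 68 (y) x 42 mm; origin under its centre

How it is judged:
By the outcome, as a careful person would: the job done as asked, in the order asked, and still so for the second after the job is handed in, with the robot touching nothing.
It also fails if it takes over 64 s, if anything falls off the work surface, if the arm or the gripper's body presses on something with over 40 N, if the wrist force passes 120 N, or if a joint passes its speed limit or range.

## Robot

A 6-joint arm with a two-finger parallel gripper is mounted at the origin on a cart in front of the work surface, level with it; the furniture and walls round the work are solid. World frame = base frame: x ahead of the robot, y to its left, z up, the work surface at z = 0. Lengths are in m, angles in rad, forces in N, time in s.
With the tool pointing down it reaches from about 0.375 to 0.9 m from the base axis. Payload 3.1 kg.
Tool frame: the origin (TCP) lies midway between the tips of the shut fingers; the grasp point (between the pads) lies 19 mm behind it (manip.grasp_offset is the distance from the TCP to the grasp point, in m); z points along the fingers, y is the line along which they close (so a half turn about z gives the same grasp; the last joint's range is limited). The gripper opens to 85 mm and grips with 20 to 120 N. Pads are 22 mm wide; open, the fingers measure 114 mm over their backs; the gripper's body (76 mm by 85 mm) begins 54 mm behind the grasp point. The pads swing forward as they close: fully open they stand 13 mm farther back than shut.
Start: joints at [-1.323, 0.527, 1.433, -0, 1.181, -0.178], TCP at [0.259, -0.569, 0.231] pointing down, gripper open.
Joint ranges: [-3.08, 3.08], [-0.75, 2.2], [0.22, 2.44], [-1.43, 4.57], [0, 2.65], [-2.85, 2.85]. Speed limits (rad/s): [2.79, 2.79, 3.14, 3.14, 3.14, 3.14].

## Interface

Orientations are given as a unit quaternion [x, y, z, w].
In Python, from station import sensors, cams, order, manip gives the robot as it stands.
- The arm moves only by the tool move_arm, never from a script. Its argument "targets" is a list of rows, each an object of numbers: "dx", "dy", "dz": the shift along the world's x, y, z normalised to -1 to 1, where 1 is 25 mm; "rx", "ry", "rz": the turn, a rotation vector about the world's x, y, z normalised to -1 to 1, where 1 is 30 degrees. A call has exactly 10 rows; each row shifts and turns the commanded pose from where the row before left it; what a row does not reach is not made up. A row lasts 1/8 s, in which the tool goes at most 62.5 mm and 10.7 degrees, less where a joint would pass 70% of its speed; a pose out of reach is approached as far as the arm can. A call with a number of a shift or a turn outside -1 to 1 is refused whole. A call with a gripper value outside its range is refused whole. "claw" is the opening in per cent of the stroke, from 0 (shut) to 100 (fully open), set as the call begins (left out, the last holds). The fingers move at their own pace and stop on an object; "newtons" is the grip in N (left out, the last holds). Time passes only in rows, so rows that do not move let the fingers close, or fill a call up. It gives the time, the measured TCP pose, the force, the opening and the grip force at its end, in the units of the state.
- sensors.sense(): the state, without advancing time (a new reading comes with each control period).
- cams.snapshot(name): name is "scene" or "top" or "wrist"; returns the picture (400x640x3 uint8, red, green, blue); there is no depth.
- cams.camera_model(name): a dict with "fx", "fy", "cx", "cy" (pixels), "distortion" ([k1, k2, p1, p2, k3] as OpenCV has them; the pictures are not rectified), "extrinsics" (4x4, takes a point from world to camera coordinates). Camera axes: x right, y down, z forward; pixel columns grow to the right and rows downward; lengths in m; the calibration is good to about 2 mm. A picture is of the moment at which its call begins: read the wrist's pose just before it. camera_model takes no time and is no camera call; for the wrist camera it gives the pose at the moment of the call.
- order.sign_off(): hands the job in; it is judged then, once.
The state is a dict: "t": time; "q": joint angles; "qd": joint speeds; "tau": joint torques, N m; "tcp_pos": TCP position; "tool_rot": TCP orientation; "force": force on the tool from outside, world axes, zero at the start; "ft_torque": the same for the moment, N m; "finger_gap": opening from 0.0 (shut) to 1.0 (fully open); "gripper_force": force on a finger pad.
Only numpy, scipy, OpenCV 4.12 (cv2) and the standard library are available. Lean on these libraries where they do the work, as an engineer would, in place of code of your own. Each camera call takes 0.05 s, during which the arm holds its last target. There are 200 camera calls.

## Working session

There is one attempt and no reset: what is moved stays moved. The work goes in short steps, Python scripts to look and compute and a tool call to move; the robot and the scene stay as the last step left them, time stands still between calls to the robot, and variables do not carry over. Pictures are saved under pics/ and viewed, at most 10 in all, crops included, and the job is handed in when it is done.

Besides the shell and the picture viewer there is one more tool, called after "Emit:" by a JSON object that holds its "op" and its "data", one argument or row to a line. move_arm: Moves the arm, as the interface text tells. Scaled input: -1 to 1 covers 25 mm each way for a shift and 30 degrees each way for a turn. Its arguments: {"type":"object","properties":{"targets":{"type":"array"},"claw":{"type":"number"},"newtons":{"type":"number"}},"required":["targets"]}

```bash
mkdir -p pics; python3 - <<'E'
from station import sensors,cams
import cv2,numpy as np
s=sensors.sense();print(s['t'],s['tcp_pos'],s['tool_rot'],s['finger_gap'])
for n in ['top','scene']:
    im=cams.snapshot(n);cv2.imwrite(f'pics/{n}0.png',im[:,:,::-1]);m=cams.camera_model(n);print(n,m)
E
```

```text
0.0 [ 0.25857353 -0.56823089  0.23034082] [ 9.77316144e-01  2.11782934e-01 -4.92370762e-05 -1.06831100e-03] 1.0020428289835155
top {'fx': 412.3061596008354, 'fy': 412.3061596008354, 'cx': 316.20726592504496, 'cy': 197.09262766679186, 'distortion': array([0.00044524, 0.        , 0.        , 0.        , 0.        ]), 'extrinsics': array([[-1.03036153e-02, -9.99946892e-01, -2.19048709e-04,
         1.41800390e-02],
       [-9.85941610e-01,  1.01958372e-02, -1.66778853e-01,
         5.70357603e-01],
       [ 1.66772229e-01, -1.50245590e-03, -9.85994303e-01,
         1.06309858e+00],
       [ 0.00000000e+00,  0.00000000e+00,  0.00000000e+00,
         1.00000000e+00]])}
scene {'fx': 425.5932879838991, 'fy': 425.5932879838991, 'cx': 319.67598692683663, 'cy': 195.29511885004032, 'distortion': array([0.02273532, 0.        , 0.        , 0.        , 0.        ]), 'extrinsics': array([[-0.75563588, -0.65498494,  0.00302438,  0.44726091],
       [-0.26101539,  0.29688401, -0.91854823,  0.2079864 ],
       [ 0.60073737, -0.69487741, -0.39529735,  0.79275587],
       [ 0.        ,  0.        ,  0.        ,  1.        ]])}
```

View pics/top0.png

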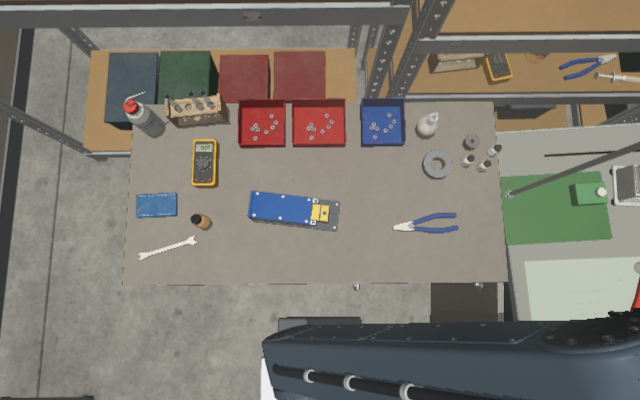

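View pics/scene0.png

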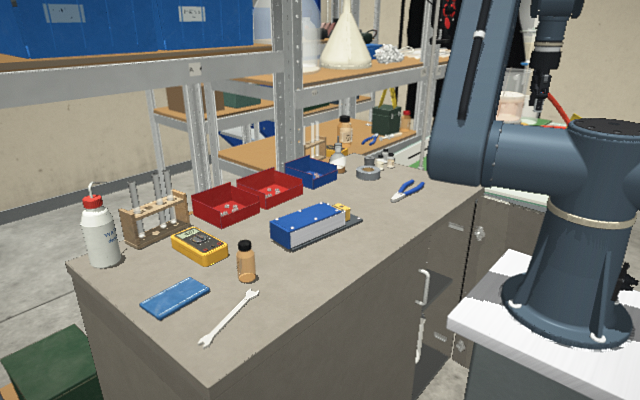

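Top view: the jig's blue cover is at (250–312, 192–225), with the brass block showing at (312–329, 213). Its channel points left (+y). The pliers' nose is at (394, 227) and their handles run to (457, 223). The bottle is at (201, 222), the meter at (204, 163) and the tape roll at (437, 165).

```bash
cat > h.py <<'E'
import cv2,numpy as np
from station import sensors,cams
def ray(m,uv,z):
    K=np.array([[m['fx'],0,m['cx']],[0,m['fy'],m['cy']],[0,0,1]])
    p=cv2.undistortPoints(np.array(uv,float).reshape(-1,1,2),K,np.array(m['distortion']))[:,0]
    T=np.array(m['extrinsics']);R=T[:3,:3];c=-R.T@T[:3,3]
    d=np.c_[p,np.ones(len(p))]@R
    return c+d*((z-c[2])/d[:,2])[:,None]
def blobs(im,lo,hi,amin=40):
    hsv=cv2.cvtColor(im,cv2.COLOR_RGB2HSV)
    mk=cv2.inRange(hsv,np.array(lo),np.array(hi))
    cs,_=cv2.findContours(mk,cv2.RETR_EXTERNAL,cv2.CHAIN_APPROX_NONE)
    return [c for c in cs if cv2.contourArea(c)>amin]
E
python3 - <<'E'
from h import *
np.set_printoptions(precision=4,suppress=True)
im=cv2.imread('pics/top0.png')[:,:,::-1].copy();m=cams.camera_model('top')
for c in blobs(im,(100,120,40),(125,255,255)):
    r=cv2.minAreaRect(c);x,y=r[0]
    if y<180 or y>300: continue
    print('blue',r)
    b=cv2.boxPoints(r);print(ray(m,b,0.054 if 250<x<330 else 0.01))
for c in blobs(im,(18,120,100),(32,255,255)):
    r=cv2.minAreaRect(c);print('yel',r,ray(m,cv2.boxPoints(r),0.042).tolist())
print('nose',ray(m,[(394,228)],0.007))
c=cv2.resize(im[180:250,230:470],None,fx=3.3,fy=3.3,interpolation=cv2.INTER_CUBIC)
cv2.imwrite('pics/c.png',c[:,:,::-1])
E
```

```text
blue ((441.64630126953125, 229.31707763671875), (3.8651039600372314, 29.264358520507812), 83.6598129272461)
[[ 0.4847 -0.2954  0.01  ]
 [ 0.4927 -0.376   0.01  ]
 [ 0.4821 -0.3765  0.01  ]
 [ 0.4741 -0.296   0.01  ]]
blue ((156.0, 205.0), (18.0, 38.0), 90.0)
[[0.5851 0.508  0.01  ]
 [0.584  0.402  0.01  ]
 [0.5335 0.3997 0.01  ]
 [0.5345 0.5049 0.01  ]]
blue ((279.6589050292969, 206.99041748046875), (61.921051025390625, 26.118854522705078), 6.009006023406982)
[[0.5184 0.1915 0.054 ]
 [0.5885 0.1854 0.054 ]
 [0.5692 0.0201 0.054 ]
 [0.4994 0.0279 0.054 ]]
yel ((324.3500061035156, 213.0500030517578), (7.212490081787109, 15.556349754333496), 8.130102157592773) [[0.5083773748334119, -0.0003867516460221293, 0.04200000000000004], [0.5500949416307892, -0.006816784154967979, 0.04200000000000004], [0.547112349828445, -0.02605419019183284, 0.04200000000000004], [0.5054309015813897, -0.019506504304649765, 0.04200000000000004]]
yel ((314.9077453613281, 211.7384796142578), (6.945944786071777, 16.124515533447266), 7.125016689300537) [[0.5111473586814127, 0.024330572355809186, 0.04200000000000004],
[... 254 characters left out ...]
8623657227, 46.6740837097168), 1.9091525077819824) [[0.6086117113481275, 0.34972947817443356, 0.04200000000000004], [0.740629511544437, 0.3507528038042284, 0.04200000000000004], [0.7376026464328098, 0.28339384259565037, 0.04200000000000004], [0.6056868019686982, 0.28366542478304313, 0.04200000000000004]]
yel ((497.1369323730469, 68.66561889648438), (28.6680965423584, 26.410768508911133), 73.61045837402344) [[0.9698025463214881, -0.4674114682882017, 0.04200000000000004], [0.9920969453794153, -0.5421497223776773, 0.04200000000000004], [0.9074740546100273, -0.5578354422919458, 0.04200000000000004], [0.8857102087461131, -0.48393037304179426, 0.04200000000000004]]
nose [[ 0.4887 -0.2056  0.007 ]]
```

View pics/c.png

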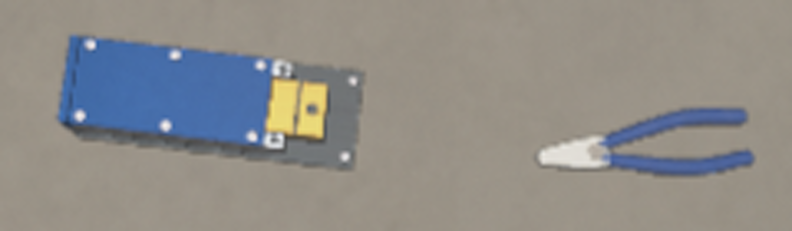

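The crop shows the plate's near end at the right, the block sticking about 45 mm out of the mouth, and the pliers' nose pointing at the jig. I'm moving above the pliers' grip point.

Emit:
{"op": "move_arm", "data": {
  "targets": [
    {"dx": 0.96, "dy": 1, "dz": -0.25, "rz": 0.237},
    {"dx": 0.96, "dy": 1, "dz": -0.25, "rz": 0.237},
    {"dx": 0.96, "dy": 1, "dz": -0.25, "rz": 0.237},
    {"dx": 0.96, "dy": 1, "dz": -0.25, "rz": 0.237},
    {"dx": 0.96, "dy": 1, "dz": -0.25, "rz": 0.237},
    {"dx": 0.96, "dy": 1, "dz": -0.25, "rz": 0.237},
    {"dx": 0.96, "dy": 1, "dz": -0.25, "rz": 0.237},
    {"dx": 0.96, "dy": 1, "dz": -0.25, "rz": 0.237},
    {"dx": 0.96, "dy": 1, "dz": -0.25, "rz": 0.237},
    {"dx": 0.96, "dy": 1, "dz": -0.25, "rz": 0.237}
  ],
  "claw": 100,
  "newtons": 60
}}

```text
schema error: expected keys dx, dy, dz, rx, ry, rz
```

```bash
python3 - <<'E'
from h import *
import json
np.set_printoptions(precision=4,suppress=True)
m=cams.camera_model('wrist');im=cams.snapshot('wrist');s=sensors.sense();print(s['t'],s['tcp_pos'],s['tool_rot'],s['q'])
cv2.imwrite('pics/w1.png',im[:,:,::-1])
np.savez('w1.npz',**{k:np.array(v) for k,v in m.items()});print(m)
for c in blobs(im,(100,120,40),(125,255,255),200):
    r=cv2.minAreaRect(c);print(r,ray(m,[r[0]],.01),ray(m,cv2.boxPoints(r),.01).tolist())
E
```

```text
0.15 [ 0.2586 -0.5684  0.2305] [ 0.9773  0.2118 -0.     -0.0009] [-1.3225  0.5283  1.4336  0.      1.1814 -0.1785]
{'fx': 286.90299077854667, 'fy': 286.90299077854667, 'cx': 317.5077550733512, 'cy': 199.91702930209277, 'distortion': array([-0.0436,  0.    ,  0.    ,  0.    ,  0.    ]), 'extrinsics': array([[ 0.4143, -0.9101, -0.0026, -0.6241],
       [-0.8716, -0.3976,  0.2867, -0.0374],
       [-0.262 , -0.1165, -0.958 ,  0.3801],
       [ 0.    ,  0.    ,  0.    ,  1.    ]])}
```

View pics/w1.png

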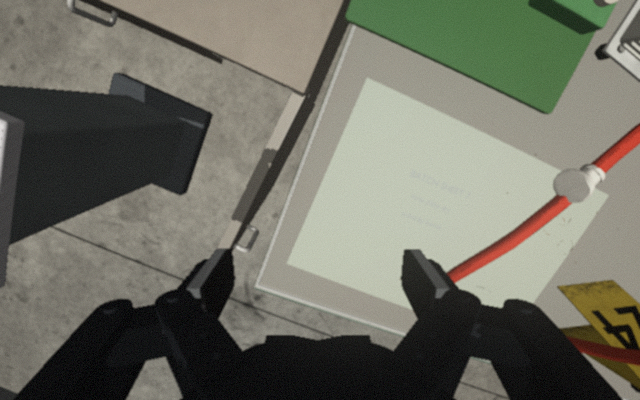

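The move was refused because every row needs all six keys. The wrist picture only shows the start pose: fingers at the bottom, paper and floor beyond.

Emit:
{"op": "move_arm", "data": {
  "targets": [
    {"dx": 0.96, "dy": 1, "dz": -0.25, "rx": 0, "ry": 0, "rz": 0.237},
    {"dx": 0.96, "dy": 1, "dz": -0.25, "rx": 0, "ry": 0, "rz": 0.237},
    {"dx": 0.96, "dy": 1, "dz": -0.25, "rx": 0, "ry": 0, "rz": 0.237},
    {"dx": 0.96, "dy": 1, "dz": -0.25, "rx": 0, "ry": 0, "rz": 0.237},
    {"dx": 0.96, "dy": 1, "dz": -0.25, "rx": 0, "ry": 0, "rz": 0.237},
    {"dx": 0.96, "dy": 1, "dz": -0.25, "rx": 0, "ry": 0, "rz": 0.237},
    {"dx": 0.96, "dy": 1, "dz": -0.25, "rx": 0, "ry": 0, "rz": 0.237},
    {"dx": 0.96, "dy": 1, "dz": -0.25, "rx": 0, "ry": 0, "rz": 0.237},
    {"dx": 0.96, "dy": 1, "dz": -0.25, "rx": 0, "ry": 0, "rz": 0.237},
    {"dx": 0.96, "dy": 1, "dz": -0.25, "rx": 0, "ry": 0, "rz": 0.237}
  ],
  "claw": 100,
  "newtons": 60
}}

```text
t: 1.4
tcp_pos: [0.4994, -0.3179, 0.1684]
tool_rot: [0.671, 0.742, 0.0, -0.0]
force: [1.2, -0.6, 0.2]
finger_gap: 1.0
gripper_force: 0.0
```

```bash
cat > look.py <<'E'
from h import *
import sys
np.set_printoptions(precision=4,suppress=True)
n,w=sys.argv[1],sys.argv[2]
m=cams.camera_model(w);im=cams.snapshot(w);s=sensors.sense();print(s['t'],s['tcp_pos'],s['tool_rot'],s['force'],s['finger_gap'])
cv2.imwrite(f'pics/{n}.png',im[:,:,::-1]);np.savez(n+'.npz',**{k:np.array(v) for k,v in m.items()})
for c in blobs(im,(100,120,40),(125,255,255),150):
    r=cv2.minAreaRect(c);print('blue',r,ray(m,cv2.boxPoints(r),.01).tolist())
E
python3 look.py w2 wrist
```

```text
1.45 [ 0.5014 -0.3142  0.1676] [ 0.6686  0.7436  0.0015 -0.001 ] [ 1.1548  1.6778 -0.6302] 1.0007873263538187
blue ((334.0948181152344, 179.78335571289062), (112.42488098144531, 15.741480827331543), 85.9958267211914) [[0.49806096548045653, -0.25452414870859236, 0.010000000000000009], [0.513841658442465, -0.25180783943927837, 0.010000000000000009], [0.5377051829730732, -0.37356399976287813, 0.010000000000000009], [0.5200706504428476, -0.37671626683759085, 0.010000000000000009]]
blue ((303.8321228027344, 179.71771240234375), (15.946714401245117, 112.62305450439453), 5.0921149253845215) [[0.4754168372136065, -0.3796643927066373, 0.010000000000000009], [0.4762309623177749, -0.2554050600596439, 0.010000000000000009], [0.49244992332309573, -0.255174222634853, 0.010000000000000009], [0.4935647457156867, -0.3795554499096, 0.010000000000000009]]
blue ((592.0, 74.0), (148.0, 94.0), 90.0) [[0.6960663143709771, -0.11613299486793316, 0.010000000000000009], [0.7943244530117916, -0.09943184745890873, 0.010000000000000009], [0.8488327256262286, -0.23935692818723417, 0.010000000000000009], [0.7375514366171685, -0.25265900003019615, 0.010000000000000009]]
```

View pics/w2.png

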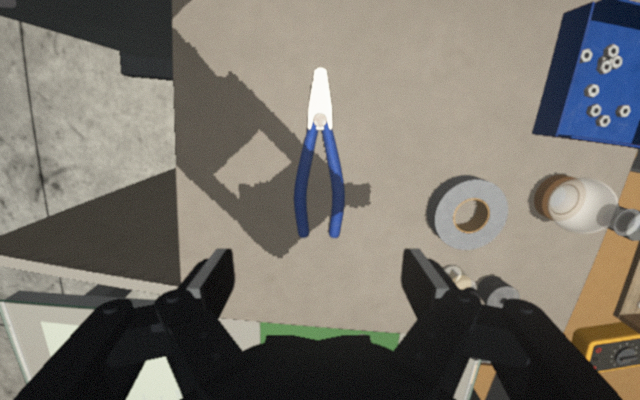

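The pliers lie nose up, with the tip at (320, 68), pivot at (320, 121) and handle ends at (303, 236) and (336, 236). The fingers straddle their line.

```bash
python3 - <<'E'
from h import *
np.set_printoptions(precision=4,suppress=True)
m=dict(np.load('w2.npz'))
p=ray(m,[(320,68),(320,121),(303.5,236),(335.5,236)],.007);print(p)
n=p[0];h=(p[2]+p[3])/2;d=(n-h);L=np.linalg.norm(d);d/=L
print(L,np.degrees(np.arctan2(d[1],d[0])),n-.111*d, h+.076*d)
s=sensors.sense();q=s['tool_rot'];print(np.degrees(2*np.arctan2(q[1],q[0])))
E
```

```text
[[ 0.4902 -0.2013  0.007 ]
 [ 0.4954 -0.2516  0.007 ]
 [ 0.4898 -0.3806  0.007 ]
 [ 0.5264 -0.3769  0.007 ]]
0.1783583123045954 95.76043047849687 [ 0.5013 -0.3117  0.007 ] [ 0.5005 -0.3031  0.007 ]
96.07657508162929
```

Emit:
{"op": "move_arm", "data": {
  "targets": [
    {"dx": 0, "dy": 0.1, "dz": -0.9, "rx": 0, "ry": 0, "rz": 0},
    {"dx": 0, "dy": 0.1, "dz": -0.9, "rx": 0, "ry": 0, "rz": 0},
    {"dx": 0, "dy": 0, "dz": -0.9, "rx": 0, "ry": 0, "rz": 0},
    {"dx": 0, "dy": 0, "dz": -0.9, "rx": 0, "ry": 0, "rz": 0},
    {"dx": 0, "dy": 0, "dz": -0.9, "rx": 0, "ry": 0, "rz": 0},
    {"dx": 0, "dy": 0, "dz": -0.9, "rx": 0, "ry": 0, "rz": 0},
    {"dx": 0, "dy": 0, "dz": -0.7, "rx": 0, "ry": 0, "rz": 0},
    {"dx": 0, "dy": 0, "dz": -0.4, "rx": 0, "ry": 0, "rz": 0},
    {"dx": 0, "dy": 0, "dz": 0, "rx": 0, "ry": 0, "rz": 0},
    {"dx": 0, "dy": 0, "dz": 0, "rx": 0, "ry": 0, "rz": 0}
  ]
}}

```text
t: 2.7
tcp_pos: [0.4992, -0.3143, 0.0069]
tool_rot: [0.672, 0.741, -0.0, 0.001]
force: [-1.0, -0.2, 0.0]
finger_gap: 0.998
gripper_force: 0.0
```

Emit:
{"op": "move_arm", "data": {
  "targets": [
    {"dx": 0.06, "dy": 0.2, "dz": -0.24, "rx": 0, "ry": 0, "rz": 0},
    {"dx": 0, "dy": 0, "dz": 0, "rx": 0, "ry": 0, "rz": 0},
    {"dx": 0, "dy": 0, "dz": 0, "rx": 0, "ry": 0, "rz": 0},
    {"dx": 0, "dy": 0, "dz": 0, "rx": 0, "ry": 0, "rz": 0},
    {"dx": 0, "dy": 0, "dz": 0, "rx": 0, "ry": 0, "rz": 0},
    {"dx": 0, "dy": 0, "dz": 0, "rx": 0, "ry": 0, "rz": 0},
    {"dx": 0, "dy": 0, "dz": 0, "rx": 0, "ry": 0, "rz": 0},
    {"dx": 0, "dy": 0, "dz": 0, "rx": 0, "ry": 0, "rz": 0},
    {"dx": 0, "dy": 0, "dz": 0, "rx": 0, "ry": 0, "rz": 0},
    {"dx": 0, "dy": 0, "dz": 0, "rx": 0, "ry": 0, "rz": 0}
  ],
  "claw": 0,
  "newtons": 60
}}

```text
t: 3.95
tcp_pos: [0.5004, -0.3087, 0.0007]
tool_rot: [0.672, 0.741, 0.0, 0.0]
force: [-0.1, 2.9, 3.8]
finger_gap: 0.565
gripper_force: 63.7
```

The pliers are gripped at 48 mm. Next I lift, turn to the channel's direction, and stop short of the jig for a look.

Emit:
{"op": "move_arm", "data": {
  "targets": [
    {"dx": 0, "dy": 0, "dz": 0.5, "rx": 0, "ry": 0, "rz": 0},
    {"dx": 0, "dy": 0, "dz": 0.9, "rx": 0, "ry": 0, "rz": 0},
    {"dx": 0.1, "dy": 0.7, "dz": 0, "rx": 0, "ry": 0, "rz": -0.1},
    {"dx": 0.1, "dy": 0.8, "dz": 0, "rx": 0, "ry": 0, "rz": -0.1},
    {"dx": 0.1, "dy": 0.8, "dz": 0, "rx": 0, "ry": 0, "rz": -0.1},
    {"dx": 0.1, "dy": 0.8, "dz": 0, "rx": 0, "ry": 0, "rz": -0.12},
    {"dx": 0, "dy": 0.8, "dz": 0, "rx": 0, "ry": 0, "rz": 0},
    {"dx": 0, "dy": 0.6, "dz": 0, "rx": 0, "ry": 0, "rz": 0},
    {"dx": 0, "dy": 0.25, "dz": 0, "rx": 0, "ry": 0, "rz": 0},
    {"dx": 0, "dy": 0, "dz": 0, "rx": 0, "ry": 0, "rz": 0}
  ]
}}

```text
t: 5.2
tcp_pos: [0.5103, -0.19, 0.0353]
tool_rot: [0.749, 0.663, -0.0, 0.0]
force: [-0.1, -0.2, -1.8]
finger_gap: 0.567
gripper_force: 62.9
```

```bash
python3 look.py w3 wrist; python3 - <<'E'
import cv2
a=cv2.imread('pics/w3.png');cv2.imwrite('pics/w3c.png',cv2.resize(a,(800,500),interpolation=cv2.INTER_CUBIC))
E
```

```text
5.25 [ 0.5106 -0.1905  0.0354] [0.7491 0.6625 0.     0.0004] [-0.668  -0.2377 -2.0884] 0.569002921749208
blue ((346.8841552734375, 244.45730590820312), (182.87460327148438, 31.69384765625), 83.6598129272461) [[0.5188445811882836, -0.14088324425001608, 0.010000000000000009], [0.5373322760249455, -0.14106852973812398, 0.010000000000000009], [0.540772963747812, -0.27220012916329533, 0.010000000000000009], [0.5179536625012074, -0.27241500354497983, 0.010000000000000009]]
blue ((288.2208251953125, 244.12008666992188), (32.399147033691406, 182.44432067871094), 6.608464241027832) [[0.4614629581428195, -0.26190776503910196, 0.010000000000000009], [0.49685776330783665, -0.1360126580965518, 0.010000000000000009], [0.5152261153049434, -0.14046428068415429, 0.010000000000000009], [0.4840084026685314, -0.2678429561919967, 0.010000000000000009]]
blue ((629.0, 207.5), (117.0, 20.0), 90.0) [[0.7008376627103536, -0.15772285764800983, 0.010000000000000009], [0.7147208207466647, -0.15913530785136537, 0.010000000000000009], [0.7328746339566303, -0.24349923112176883, 0.010000000000000009], [0.7168482552382086, -0.2410623613905053, 0.010000000000000009]]
```

View pics/w3c.png

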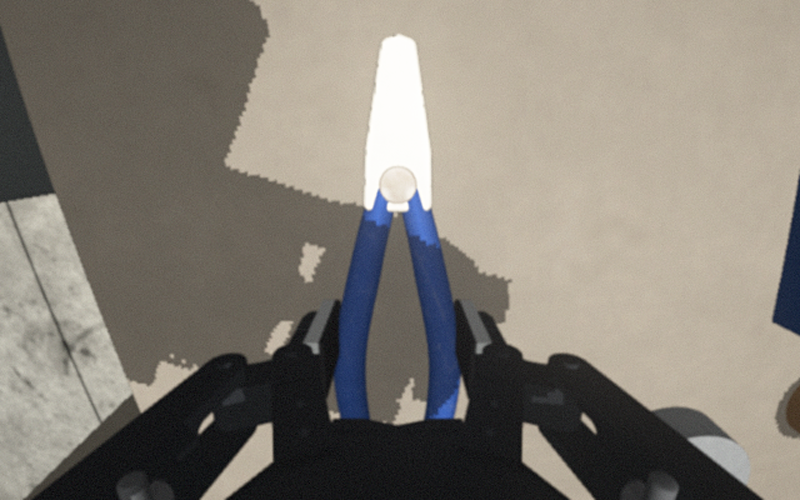

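The wrist picture shows the pliers straight in the grip, with the nose tip at (319, 30) in original pixels. The jig isn't in view yet.

```bash
python3 look.py t3 top; python3 - <<'E'
from h import *
np.set_printoptions(precision=4,suppress=True)
m=dict(np.load('w3.npz'));print(ray(m,[(319,30),(318.5,148)],.045))
m=dict(np.load('t3.npz'));im=cv2.imread('pics/t3.png')[:,:,::-1].copy()
# plate-edge: dark grey-ish; white nose
for c in blobs(im,(0,0,200),(179,40,255),20):
    r=cv2.minAreaRect(c)
    if 330<r[0][0]<420 and 190<r[0][1]<250: print('white',r,ray(m,cv2.boxPoints(r),.045).tolist())
c=cv2.resize(im[180:250,300:460],None,fx=5,fy=5,interpolation=cv2.INTER_CUBIC)
cv2.imwrite('pics/t3c.png',c[:,:,::-1])
E
```

```text
5.3 [ 0.5106 -0.1908  0.0354] [0.7493 0.6623 0.0001 0.0005] [-0.1101 -0.3452 -2.1601] 0.5652559195005374
blue ((156.0, 205.0), (18.0, 38.0), 90.0) [[0.5851429515699065, 0.5080032271435603, 0.010000000000000009], [0.5840470685070576, 0.40202747819810297, 0.010000000000000009], [0.5334531100622811, 0.39965998518336204, 0.010000000000000009], [0.5345415285331515, 0.504858489609549, 0.010000000000000009]]
blue ((271.3464050292969, 206.30545043945312), (45.042301177978516, 26.23086166381836), 6.709836959838867) [[0.5238569872403771, 0.1989564712060774, 0.010000000000000009], [0.5970508932551375, 0.19167279741312732, 0.010000000000000009], [0.5808301578363017, 0.06666261807130436, 0.010000000000000009], [0.5079653042707912, 0.07525322605608525, 0.010000000000000009]]
blue ((382.0, 124.5), (35.0, 38.0), 90.0) [[0.8399605348170551, -0.1299324635817904, 0.010000000000000009], [0.8388139642281096, -0.23991479301865742, 0.010000000000000009], [0.7337347598031716, -0.23522980873088456, 0.010000000000000009], [0.7348608939273551, -0.12686147689185584, 0.010000000000000009]]
[[ 0.5244 -0.0839  0.045 ]
 [ 0.5183 -0.1326  0.045 ]]
```

View pics/t3c.png

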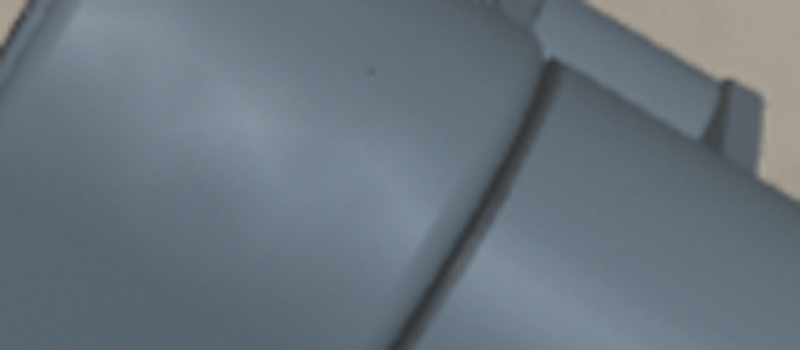

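The top view is now blocked by the arm, so I'll use the wrist and scene cameras. Next I lower to pushing height and close to about 25 mm from the block.

Emit:
{"op": "move_arm", "data": {
  "targets": [
    {"dx": -0.12, "dy": 0, "dz": -0.24, "rx": 0, "ry": 0, "rz": 0},
    {"dx": 0, "dy": 0, "dz": -0.24, "rx": 0, "ry": 0, "rz": 0},
    {"dx": 0.04, "dy": 0.34, "dz": 0, "rx": 0, "ry": 0, "rz": 0},
    {"dx": 0.04, "dy": 0.35, "dz": 0, "rx": 0, "ry": 0, "rz": 0},
    {"dx": 0.04, "dy": 0.35, "dz": 0, "rx": 0, "ry": 0, "rz": 0},
    {"dx": 0.04, "dy": 0.35, "dz": 0, "rx": 0, "ry": 0, "rz": 0},
    {"dx": 0, "dy": 0, "dz": 0, "rx": 0, "ry": 0, "rz": 0},
    {"dx": 0, "dy": 0, "dz": 0, "rx": 0, "ry": 0, "rz": 0},
    {"dx": 0, "dy": 0, "dz": 0, "rx": 0, "ry": 0, "rz": 0},
    {"dx": 0, "dy": 0, "dz": 0, "rx": 0, "ry": 0, "rz": 0}
  ]
}}

```text
t: 6.55
tcp_pos: [0.5112, -0.1557, 0.0233]
tool_rot: [0.749, 0.662, -0.0, 0.0]
force: [-0.8, -0.5, -1.2]
finger_gap: 0.565
gripper_force: 62.9
```

```bash
python3 look.py w4 wrist;python3 look.py s4 scene; python3 - <<'E'
import cv2,numpy as np
a=cv2.imread('pics/w4.png');b=cv2.imread('pics/s4.png')[180:270,240:440]
cv2.imwrite('pics/m4.png',np.vstack([cv2.resize(a[:230,120:520],(560,322)),cv2.resize(b,(560,252),interpolation=cv2.INTER_CUBIC)]))
E
```

```text
6.6 [ 0.5113 -0.1557  0.0233] [0.7493 0.6622 0.     0.0001] [ 0.3642 -0.1639 -2.8743] 0.5632490845495934
blue ((631.5, 278.0), (74.0, 15.0), 90.0) [[0.7033481871686411, -0.1803568399058909, 0.010000000000000009], [0.7141609066469425, -0.18188875801145798, 0.010000000000000009], [0.728523972319475, -0.24118354839819706, 0.010000000000000009], [0.7164030723564283, -0.2389879193402542, 0.010000000000000009]]
blue ((346.8353271484375, 244.518310546875), (182.98504638671875, 31.362552642822266), 83.6598129272461) [[0.519964799071437, -0.10499205342926048, 0.010000000000000009], [0.5369506414449421, -0.10518609356953545, 0.010000000000000009], [0.5399479655807897, -0.22702168019666633, 0.010000000000000009], [0.5189808708730393, -0.22718975802359323, 0.010000000000000009]]
blue ((287.8915710449219, 244.37452697753906), (32.52806854248047, 183.00086975097656), 6.4588165283203125) [[0.46625729878286654, -0.21773884240786368, 0.010000000000000009], [0.4991733213134377, -0.10039220396488255, 0.010000000000000009], [0.5163003110745521, -0.10452133108689948, 0.010000000000000009], [0.48729779745
[... 1158 characters left out ...]
3594812942, 0.009999999999999953], [0.6448417893859596, -0.10832210676431187, 0.010000000000000064]]
blue ((267.0, 128.5), (15.0, 14.0), 90.0) [[1.4902987942203492, -0.5888024286349591, 0.009999999999999953], [1.4392086658166612, -0.634619262432095, 0.010000000000000009], [1.2385125784092885, -0.44438306008063577, 0.010000000000000009], [1.2835810377034131, -0.4042041486222476, 0.010000000000000009]]
blue ((126.5, 29.0), (58.0, 253.0), 90.0) [[-37.30222928801868, 10.842981181326806, 0.010000000000000009], [-17.648100771534406, 16.053887143758722, 0.010000000000000009], [3.86189337730594, -2.60010330041955, 0.010000000000000009], [5.724232665973512, -0.6404172510774218, 0.010000000000000064]]
```

View pics/m4.png

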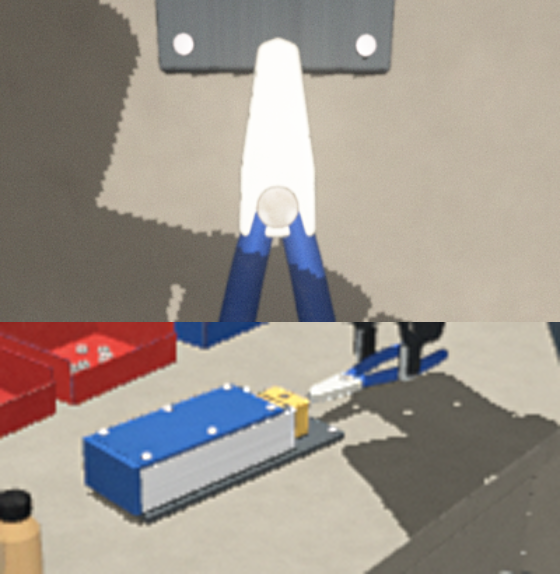

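The wrist view shows the plate's near edge square to the pliers at row ~51, columns 233–399, with the nose centred over the plate. The scene crop shows the nose just short of the brass block and in line with it.

```bash
python3 - <<'E'
from h import *
np.set_printoptions(precision=4,suppress=True)
m=dict(np.load('w4.npz'))
p=ray(m,[(233,50.7),(399.3,51.2)],.008);t=ray(m,[(318.5,28)],.034)[0];e=p.mean(0);print(p,t)
v=p[1]-p[0];a=np.arctan2(v[1],v[0])+np.pi/2;d=np.array([np.cos(a),np.sin(a)]);print(np.linalg.norm(v),np.degrees(a),'tip past plate edge',(t-e)[:2]@d,'lat',(t-e)[:2]@[-d[1],d[0]])
s=dict(np.load('s4.npz'));im=cv2.imread('pics/s4.png')[:,:,::-1].copy()
# block near top edge in the scene: crop coords
sc=560/200
for q in [(278,395),(308,406)]: print(ray(s,[(240+q[0]/sc,180+(q[1]-322)/sc)],.042))
E
```

```text
[[ 0.4821 -0.0472  0.008 ]
 [ 0.5654 -0.0577  0.008 ]] [ 0.5253 -0.0492  0.034 ]
0.08395903552043754 82.7732976135897 tip past plate edge 0.0034311530386159942 lat -0.0011011902109257627
[[ 0.5323 -0.0086  0.042 ]]
[[ 0.4971 -0.0079  0.042 ]]
```

Emit:
{"op": "move_arm", "data": {
  "targets": [
    {"dx": 0.01, "dy": 0.12, "dz": 0, "rx": 0, "ry": 0, "rz": 0},
    {"dx": 0.01, "dy": 0.12, "dz": 0, "rx": 0, "ry": 0, "rz": 0},
    {"dx": 0.01, "dy": 0.12, "dz": 0, "rx": 0, "ry": 0, "rz": 0},
    {"dx": 0.01, "dy": 0.12, "dz": 0, "rx": 0, "ry": 0, "rz": 0},
    {"dx": 0.01, "dy": 0.12, "dz": 0, "rx": 0, "ry": 0, "rz": 0},
    {"dx": 0.015, "dy": 0.12, "dz": 0, "rx": 0, "ry": 0, "rz": 0},
    {"dx": 0.015, "dy": 0.12, "dz": 0, "rx": 0, "ry": 0, "rz": 0},
    {"dx": 0.015, "dy": 0.12, "dz": 0, "rx": 0, "ry": 0, "rz": 0},
    {"dx": 0.015, "dy": 0.12, "dz": 0, "rx": 0, "ry": 0, "rz": 0},
    {"dx": 0.015, "dy": 0.12, "dz": 0, "rx": 0, "ry": 0, "rz": 0}
  ]
}}

```text
t: 7.9
tcp_pos: [0.5147, -0.1257, 0.0234]
tool_rot: [0.749, 0.662, 0.0, 0.0]
force: [0.1, -2.7, -1.0]
finger_gap: 0.562
gripper_force: 62.9
```

Contact, with the block sliding at about 2.5 N. I'll carry on gently.

Emit:
{"op": "move_arm", "data": {
  "targets": [
    {"dx": 0.01, "dy": 0.08, "dz": 0, "rx": 0, "ry": 0, "rz": 0},
    {"dx": 0.01, "dy": 0.08, "dz": 0, "rx": 0, "ry": 0, "rz": 0},
    {"dx": 0.01, "dy": 0.08, "dz": 0, "rx": 0, "ry": 0, "rz": 0},
    {"dx": 0.01, "dy": 0.08, "dz": 0, "rx": 0, "ry": 0, "rz": 0},
    {"dx": 0.01, "dy": 0.08, "dz": 0, "rx": 0, "ry": 0, "rz": 0},
    {"dx": 0.01, "dy": 0.08, "dz": 0, "rx": 0, "ry": 0, "rz": 0},
    {"dx": 0.01, "dy": 0.08, "dz": 0, "rx": 0, "ry": 0, "rz": 0},
    {"dx": 0.01, "dy": 0.08, "dz": 0, "rx": 0, "ry": 0, "rz": 0},
    {"dx": 0.01, "dy": 0.08, "dz": 0, "rx": 0, "ry": 0, "rz": 0},
    {"dx": 0.01, "dy": 0.08, "dz": 0, "rx": 0, "ry": 0, "rz": 0}
  ]
}}

```text
t: 9.15
tcp_pos: [0.5168, -0.1052, 0.0233]
tool_rot: [0.749, 0.662, -0.0, -0.0]
force: [-0.3, -2.2, -1.8]
finger_gap: 0.564
gripper_force: 62.9
```

Emit:
{"op": "move_arm", "data": {
  "targets": [
    {"dx": 0.01, "dy": 0.06, "dz": 0, "rx": 0, "ry": 0, "rz": 0},
    {"dx": 0.01, "dy": 0.06, "dz": 0, "rx": 0, "ry": 0, "rz": 0},
    {"dx": 0.01, "dy": 0.06, "dz": 0, "rx": 0, "ry": 0, "rz": 0},
    {"dx": 0.01, "dy": 0.06, "dz": 0, "rx": 0, "ry": 0, "rz": 0},
    {"dx": 0.01, "dy": 0.06, "dz": 0, "rx": 0, "ry": 0, "rz": 0},
    {"dx": 0.005, "dy": 0.06, "dz": 0, "rx": 0, "ry": 0, "rz": 0},
    {"dx": 0.005, "dy": 0.06, "dz": 0, "rx": 0, "ry": 0, "rz": 0},
    {"dx": 0.005, "dy": 0.06, "dz": 0, "rx": 0, "ry": 0, "rz": 0},
    {"dx": 0.005, "dy": 0.06, "dz": 0, "rx": 0, "ry": 0, "rz": 0},
    {"dx": 0.005, "dy": 0.06, "dz": 0, "rx": 0, "ry": 0, "rz": 0}
  ]
}}

```text
t: 10.4
tcp_pos: [0.5188, -0.0903, 0.0233]
tool_rot: [0.749, 0.662, 0.0, 0.0]
force: [-0.2, -2.8, -1.6]
finger_gap: 0.566
gripper_force: 62.9
```

```bash
python3 look.py w5 wrist|head -1;python3 look.py s5 scene|head -1; python3 - <<'E'
import cv2,numpy as np
a=cv2.imread('pics/w5.png');b=cv2.imread('pics/s5.png')[180:270,240:440]
cv2.imwrite('pics/m5.png',np.vstack([cv2.resize(a[:230,120:520],(560,322)),cv2.resize(b,(560,252),interpolation=cv2.INTER_CUBIC)]))
E
```

```text
10.45 [ 0.5188 -0.0901  0.0233] [ 0.7492  0.6623  0.0001 -0.    ] [ 0.0702 -2.2954 -1.7603] 0.5644174595872464
10.5 [ 0.5188 -0.0901  0.0233] [ 0.7493  0.6623  0.0001 -0.0001] [-0.0628 -1.8317 -1.9471] 0.5669981625885032
```

View pics/m5.png

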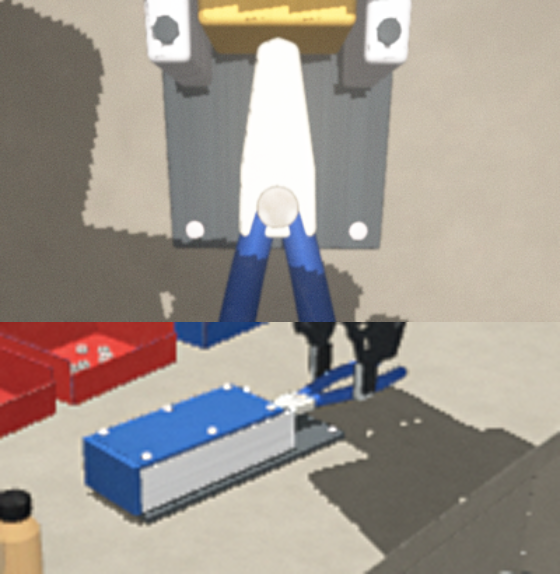

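The nose is centred between the rails and pressing on the brass face at (278, 45) in the crop. The pliers and fingers are clear of everything else. Next 7 mm, then steps of 2 mm.

Emit:
{"op": "move_arm", "data": {
  "targets": [
    {"dx": 0.004, "dy": 0.028, "dz": 0, "rx": 0, "ry": 0, "rz": 0},
    {"dx": 0.004, "dy": 0.028, "dz": 0, "rx": 0, "ry": 0, "rz": 0},
    {"dx": 0.004, "dy": 0.028, "dz": 0, "rx": 0, "ry": 0, "rz": 0},
    {"dx": 0.004, "dy": 0.028, "dz": 0, "rx": 0, "ry": 0, "rz": 0},
    {"dx": 0.004, "dy": 0.028, "dz": 0, "rx": 0, "ry": 0, "rz": 0},
    {"dx": 0.003, "dy": 0.028, "dz": 0, "rx": 0, "ry": 0, "rz": 0},
    {"dx": 0.003, "dy": 0.028, "dz": 0, "rx": 0, "ry": 0, "rz": 0},
    {"dx": 0.003, "dy": 0.028, "dz": 0, "rx": 0, "ry": 0, "rz": 0},
    {"dx": 0.003, "dy": 0.028, "dz": 0, "rx": 0, "ry": 0, "rz": 0},
    {"dx": 0.003, "dy": 0.028, "dz": 0, "rx": 0, "ry": 0, "rz": 0}
  ]
}}

```text
t: 11.75
tcp_pos: [0.5197, -0.0834, 0.0233]
tool_rot: [0.749, 0.662, 0.0, 0.0]
force: [0.3, -2.8, -2.2]
finger_gap: 0.565
gripper_force: 62.9
```

Emit:
{"op": "move_arm", "data": {
  "targets": [
    {"dx": 0.001, "dy": 0.008, "dz": 0, "rx": 0, "ry": 0, "rz": 0},
    {"dx": 0.001, "dy": 0.008, "dz": 0, "rx": 0, "ry": 0, "rz": 0},
    {"dx": 0.001, "dy": 0.008, "dz": 0, "rx": 0, "ry": 0, "rz": 0},
    {"dx": 0.001, "dy": 0.008, "dz": 0, "rx": 0, "ry": 0, "rz": 0},
    {"dx": 0.001, "dy": 0.008, "dz": 0, "rx": 0, "ry": 0, "rz": 0},
    {"dx": 0.001, "dy": 0.008, "dz": 0, "rx": 0, "ry": 0, "rz": 0},
    {"dx": 0.001, "dy": 0.008, "dz": 0, "rx": 0, "ry": 0, "rz": 0},
    {"dx": 0.001, "dy": 0.008, "dz": 0, "rx": 0, "ry": 0, "rz": 0},
    {"dx": 0.001, "dy": 0.008, "dz": 0, "rx": 0, "ry": 0, "rz": 0},
    {"dx": 0.001, "dy": 0.008, "dz": 0, "rx": 0, "ry": 0, "rz": 0}
  ]
}}

```text
t: 13.0
tcp_pos: [0.5199, -0.0814, 0.0233]
tool_rot: [0.749, 0.662, 0.0, -0.0]
force: [0.5, -2.3, -2.9]
finger_gap: 0.565
gripper_force: 62.9
```

Sliding resistance holds steady at 2.5 N. From here I take small, lightly gripped steps and watch the force.

Emit:
{"op": "move_arm", "data": {
  "targets": [
    {"dx": 0.001, "dy": 0.006, "dz": 0, "rx": 0, "ry": 0, "rz": 0},
    {"dx": 0.001, "dy": 0.006, "dz": 0, "rx": 0, "ry": 0, "rz": 0},
    {"dx": 0.001, "dy": 0.006, "dz": 0, "rx": 0, "ry": 0, "rz": 0},
    {"dx": 0.001, "dy": 0.006, "dz": 0, "rx": 0, "ry": 0, "rz": 0},
    {"dx": 0.001, "dy": 0.006, "dz": 0, "rx": 0, "ry": 0, "rz": 0},
    {"dx": 0.001, "dy": 0.006, "dz": 0, "rx": 0, "ry": 0, "rz": 0},
    {"dx": 0.001, "dy": 0.006, "dz": 0, "rx": 0, "ry": 0, "rz": 0},
    {"dx": 0, "dy": 0.006, "dz": 0, "rx": 0, "ry": 0, "rz": 0},
    {"dx": 0, "dy": 0, "dz": 0, "rx": 0, "ry": 0, "rz": 0},
    {"dx": 0, "dy": 0, "dz": 0, "rx": 0, "ry": 0, "rz": 0}
  ],
  "newtons": 20
}}

```text
t: 14.25
tcp_pos: [0.52, -0.0802, 0.0233]
tool_rot: [0.749, 0.662, 0.0, -0.0]
force: [-0.5, -2.3, -1.8]
finger_gap: 0.567
gripper_force: 62.9
```

Emit:
{"op": "move_arm", "data": {
  "targets": [
    {"dx": 0.001, "dy": 0.006, "dz": 0, "rx": 0, "ry": 0, "rz": 0},
    {"dx": 0.001, "dy": 0.006, "dz": 0, "rx": 0, "ry": 0, "rz": 0},
    {"dx": 0.001, "dy": 0.006, "dz": 0, "rx": 0, "ry": 0, "rz": 0},
    {"dx": 0.001, "dy": 0.006, "dz": 0, "rx": 0, "ry": 0, "rz": 0},
    {"dx": 0.001, "dy": 0.006, "dz": 0, "rx": 0, "ry": 0, "rz": 0},
    {"dx": 0.001, "dy": 0.006, "dz": 0, "rx": 0, "ry": 0, "rz": 0},
    {"dx": 0.001, "dy": 0.006, "dz": 0, "rx": 0, "ry": 0, "rz": 0},
    {"dx": 0, "dy": 0.006, "dz": 0, "rx": 0, "ry": 0, "rz": 0},
    {"dx": 0, "dy": 0.006, "dz": 0, "rx": 0, "ry": 0, "rz": 0},
    {"dx": 0, "dy": 0.006, "dz": 0, "rx": 0, "ry": 0, "rz": 0}
  ],
  "claw": 0,
  "newtons": 20
}}

```text
t: 15.5
tcp_pos: [0.5203, -0.0787, 0.0233]
tool_rot: [0.749, 0.662, 0.0, 0.0]
force: [-1.7, -2.2, -2.3]
finger_gap: 0.565
gripper_force: 62.9
```

Emit:
{"op": "move_arm", "data": {
  "targets": [
    {"dx": 0.001, "dy": 0.006, "dz": 0, "rx": 0, "ry": 0, "rz": 0},
    {"dx": 0.001, "dy": 0.006, "dz": 0, "rx": 0, "ry": 0, "rz": 0},
    {"dx": 0.001, "dy": 0.006, "dz": 0, "rx": 0, "ry": 0, "rz": 0},
    {"dx": 0.001, "dy": 0.006, "dz": 0, "rx": 0, "ry": 0, "rz": 0},
    {"dx": 0.001, "dy": 0.006, "dz": 0, "rx": 0, "ry": 0, "rz": 0},
    {"dx": 0.001, "dy": 0.006, "dz": 0, "rx": 0, "ry": 0, "rz": 0},
    {"dx": 0.001, "dy": 0.006, "dz": 0, "rx": 0, "ry": 0, "rz": 0},
    {"dx": 0, "dy": 0.006, "dz": 0, "rx": 0, "ry": 0, "rz": 0},
    {"dx": 0, "dy": 0.006, "dz": 0, "rx": 0, "ry": 0, "rz": 0},
    {"dx": 0, "dy": 0.006, "dz": 0, "rx": 0, "ry": 0, "rz": 0}
  ]
}}

```text
t: 16.75
tcp_pos: [0.5204, -0.0772, 0.0233]
tool_rot: [0.749, 0.662, 0.0, 0.0]
force: [-0.5, -2.2, -1.9]
finger_gap: 0.567
gripper_force: 62.9
```

Emit:
{"op": "move_arm", "data": {
  "targets": [
    {"dx": 0.001, "dy": 0.006, "dz": 0, "rx": 0, "ry": 0, "rz": 0},
    {"dx": 0.001, "dy": 0.006, "dz": 0, "rx": 0, "ry": 0, "rz": 0},
    {"dx": 0.001, "dy": 0.006, "dz": 0, "rx": 0, "ry": 0, "rz": 0},
    {"dx": 0.001, "dy": 0.006, "dz": 0, "rx": 0, "ry": 0, "rz": 0},
    {"dx": 0.001, "dy": 0.006, "dz": 0, "rx": 0, "ry": 0, "rz": 0},
    {"dx": 0.001, "dy": 0.006, "dz": 0, "rx": 0, "ry": 0, "rz": 0},
    {"dx": 0.001, "dy": 0.006, "dz": 0, "rx": 0, "ry": 0, "rz": 0},
    {"dx": 0, "dy": 0.006, "dz": 0, "rx": 0, "ry": 0, "rz": 0},
    {"dx": 0, "dy": 0.006, "dz": 0, "rx": 0, "ry": 0, "rz": 0},
    {"dx": 0, "dy": 0.006, "dz": 0, "rx": 0, "ry": 0, "rz": 0}
  ]
}}

```text
t: 18.0
tcp_pos: [0.5206, -0.0757, 0.0233]
tool_rot: [0.749, 0.662, 0.0, 0.0]
force: [-0.4, -2.7, -2.5]
finger_gap: 0.564
gripper_force: 62.9
```

Emit:
{"op": "move_arm", "data": {
  "targets": [
    {"dx": 0.001, "dy": 0.006, "dz": 0, "rx": 0, "ry": 0, "rz": 0},
    {"dx": 0.001, "dy": 0.006, "dz": 0, "rx": 0, "ry": 0, "rz": 0},
    {"dx": 0.001, "dy": 0.006, "dz": 0, "rx": 0, "ry": 0, "rz": 0},
    {"dx": 0.001, "dy": 0.006, "dz": 0, "rx": 0, "ry": 0, "rz": 0},
    {"dx": 0.001, "dy": 0.006, "dz": 0, "rx": 0, "ry": 0, "rz": 0},
    {"dx": 0.001, "dy": 0.006, "dz": 0, "rx": 0, "ry": 0, "rz": 0},
    {"dx": 0.001, "dy": 0.006, "dz": 0, "rx": 0, "ry": 0, "rz": 0},
    {"dx": 0, "dy": 0.006, "dz": 0, "rx": 0, "ry": 0, "rz": 0},
    {"dx": 0, "dy": 0.006, "dz": 0, "rx": 0, "ry": 0, "rz": 0},
    {"dx": 0, "dy": 0.006, "dz": 0, "rx": 0, "ry": 0, "rz": 0}
  ]
}}

```text
t: 19.25
tcp_pos: [0.5208, -0.0742, 0.0233]
tool_rot: [0.749, 0.662, 0.0, 0.0]
force: [0.1, -1.9, -2.2]
finger_gap: 0.568
gripper_force: 62.9
```

Emit:
{"op": "move_arm", "data": {
  "targets": [
    {"dx": 0.001, "dy": 0.006, "dz": 0, "rx": 0, "ry": 0, "rz": 0},
    {"dx": 0.001, "dy": 0.006, "dz": 0, "rx": 0, "ry": 0, "rz": 0},
    {"dx": 0.001, "dy": 0.006, "dz": 0, "rx": 0, "ry": 0, "rz": 0},
    {"dx": 0.001, "dy": 0.006, "dz": 0, "rx": 0, "ry": 0, "rz": 0},
    {"dx": 0.001, "dy": 0.006, "dz": 0, "rx": 0, "ry": 0, "rz": 0},
    {"dx": 0.001, "dy": 0.006, "dz": 0, "rx": 0, "ry": 0, "rz": 0},
    {"dx": 0.001, "dy": 0.006, "dz": 0, "rx": 0, "ry": 0, "rz": 0},
    {"dx": 0, "dy": 0.006, "dz": 0, "rx": 0, "ry": 0, "rz": 0},
    {"dx": 0, "dy": 0.006, "dz": 0, "rx": 0, "ry": 0, "rz": 0},
    {"dx": 0, "dy": 0.006, "dz": 0, "rx": 0, "ry": 0, "rz": 0}
  ]
}}

```text
t: 20.5
tcp_pos: [0.521, -0.0727, 0.0233]
tool_rot: [0.749, 0.662, 0.0, 0.0]
force: [-1.1, -3.1, -2.3]
finger_gap: 0.567
gripper_force: 62.9
```

Emit:
{"op": "move_arm", "data": {
  "targets": [
    {"dx": 0.001, "dy": 0.006, "dz": 0, "rx": 0, "ry": 0, "rz": 0},
    {"dx": 0.001, "dy": 0.006, "dz": 0, "rx": 0, "ry": 0, "rz": 0},
    {"dx": 0.001, "dy": 0.006, "dz": 0, "rx": 0, "ry": 0, "rz": 0},
    {"dx": 0.001, "dy": 0.006, "dz": 0, "rx": 0, "ry": 0, "rz": 0},
    {"dx": 0.001, "dy": 0.006, "dz": 0, "rx": 0, "ry": 0, "rz": 0},
    {"dx": 0.001, "dy": 0.006, "dz": 0, "rx": 0, "ry": 0, "rz": 0},
    {"dx": 0.001, "dy": 0.006, "dz": 0, "rx": 0, "ry": 0, "rz": 0},
    {"dx": 0, "dy": 0.006, "dz": 0, "rx": 0, "ry": 0, "rz": 0},
    {"dx": 0, "dy": 0.006, "dz": 0, "rx": 0, "ry": 0, "rz": 0},
    {"dx": 0, "dy": 0.006, "dz": 0, "rx": 0, "ry": 0, "rz": 0}
  ]
}}

```text
t: 21.75
tcp_pos: [0.5211, -0.0712, 0.0233]
tool_rot: [0.749, 0.662, 0.0, 0.0]
force: [-0.6, -2.2, -2.4]
finger_gap: 0.567
gripper_force: 62.9
```

Emit:
{"op": "move_arm", "data": {
  "targets": [
    {"dx": 0.001, "dy": 0.006, "dz": 0, "rx": 0, "ry": 0, "rz": 0},
    {"dx": 0.001, "dy": 0.006, "dz": 0, "rx": 0, "ry": 0, "rz": 0},
    {"dx": 0.001, "dy": 0.006, "dz": 0, "rx": 0, "ry": 0, "rz": 0},
    {"dx": 0.001, "dy": 0.006, "dz": 0, "rx": 0, "ry": 0, "rz": 0},
    {"dx": 0.001, "dy": 0.006, "dz": 0, "rx": 0, "ry": 0, "rz": 0},
    {"dx": 0.001, "dy": 0.006, "dz": 0, "rx": 0, "ry": 0, "rz": 0},
    {"dx": 0.001, "dy": 0.006, "dz": 0, "rx": 0, "ry": 0, "rz": 0},
    {"dx": 0, "dy": 0.006, "dz": 0, "rx": 0, "ry": 0, "rz": 0},
    {"dx": 0, "dy": 0.006, "dz": 0, "rx": 0, "ry": 0, "rz": 0},
    {"dx": 0, "dy": 0.006, "dz": 0, "rx": 0, "ry": 0, "rz": 0}
  ]
}}

```text
t: 23.0
tcp_pos: [0.5213, -0.0697, 0.0233]
tool_rot: [0.749, 0.662, 0.0, 0.0]
force: [0.2, -2.0, -1.8]
finger_gap: 0.566
gripper_force: 62.9
```

Emit:
{"op": "move_arm", "data": {
  "targets": [
    {"dx": 0.001, "dy": 0.006, "dz": 0, "rx": 0, "ry": 0, "rz": 0},
    {"dx": 0.001, "dy": 0.006, "dz": 0, "rx": 0, "ry": 0, "rz": 0},
    {"dx": 0.001, "dy": 0.006, "dz": 0, "rx": 0, "ry": 0, "rz": 0},
    {"dx": 0.001, "dy": 0.006, "dz": 0, "rx": 0, "ry": 0, "rz": 0},
    {"dx": 0.001, "dy": 0.006, "dz": 0, "rx": 0, "ry": 0, "rz": 0},
    {"dx": 0.001, "dy": 0.006, "dz": 0, "rx": 0, "ry": 0, "rz": 0},
    {"dx": 0.001, "dy": 0.006, "dz": 0, "rx": 0, "ry": 0, "rz": 0},
    {"dx": 0, "dy": 0.006, "dz": 0, "rx": 0, "ry": 0, "rz": 0},
    {"dx": 0, "dy": 0.006, "dz": 0, "rx": 0, "ry": 0, "rz": 0},
    {"dx": 0, "dy": 0.006, "dz": 0, "rx": 0, "ry": 0, "rz": 0}
  ]
}}

```text
t: 24.25
tcp_pos: [0.5214, -0.0682, 0.0233]
tool_rot: [0.749, 0.662, -0.0, -0.0]
force: [-1.0, -3.1, -2.9]
finger_gap: 0.565
gripper_force: 62.9
```

Emit:
{"op": "move_arm", "data": {
  "targets": [
    {"dx": 0.001, "dy": 0.006, "dz": 0, "rx": 0, "ry": 0, "rz": 0},
    {"dx": 0.001, "dy": 0.006, "dz": 0, "rx": 0, "ry": 0, "rz": 0},
    {"dx": 0.001, "dy": 0.006, "dz": 0, "rx": 0, "ry": 0, "rz": 0},
    {"dx": 0.001, "dy": 0.006, "dz": 0, "rx": 0, "ry": 0, "rz": 0},
    {"dx": 0.001, "dy": 0.006, "dz": 0, "rx": 0, "ry": 0, "rz": 0},
    {"dx": 0.001, "dy": 0.006, "dz": 0, "rx": 0, "ry": 0, "rz": 0},
    {"dx": 0.001, "dy": 0.006, "dz": 0, "rx": 0, "ry": 0, "rz": 0},
    {"dx": 0, "dy": 0.006, "dz": 0, "rx": 0, "ry": 0, "rz": 0},
    {"dx": 0, "dy": 0.006, "dz": 0, "rx": 0, "ry": 0, "rz": 0},
    {"dx": 0, "dy": 0.006, "dz": 0, "rx": 0, "ry": 0, "rz": 0}
  ]
}}

```text
t: 25.5
tcp_pos: [0.5216, -0.0667, 0.0233]
tool_rot: [0.749, 0.662, 0.0, 0.0]
force: [0.1, -1.6, -1.6]
finger_gap: 0.562
gripper_force: 62.9
```

Emit:
{"op": "move_arm", "data": {
  "targets": [
    {"dx": 0.001, "dy": 0.006, "dz": 0, "rx": 0, "ry": 0, "rz": 0},
    {"dx": 0.001, "dy": 0.006, "dz": 0, "rx": 0, "ry": 0, "rz": 0},
    {"dx": 0.001, "dy": 0.006, "dz": 0, "rx": 0, "ry": 0, "rz": 0},
    {"dx": 0.001, "dy": 0.006, "dz": 0, "rx": 0, "ry": 0, "rz": 0},
    {"dx": 0.001, "dy": 0.006, "dz": 0, "rx": 0, "ry": 0, "rz": 0},
    {"dx": 0.001, "dy": 0.006, "dz": 0, "rx": 0, "ry": 0, "rz": 0},
    {"dx": 0.001, "dy": 0.006, "dz": 0, "rx": 0, "ry": 0, "rz": 0},
    {"dx": 0, "dy": 0.006, "dz": 0, "rx": 0, "ry": 0, "rz": 0},
    {"dx": 0, "dy": 0.006, "dz": 0, "rx": 0, "ry": 0, "rz": 0},
    {"dx": 0, "dy": 0.006, "dz": 0, "rx": 0, "ry": 0, "rz": 0}
  ]
}}

```text
t: 26.75
tcp_pos: [0.5218, -0.0652, 0.0233]
tool_rot: [0.749, 0.662, 0.0, -0.0]
force: [0.3, -2.6, -1.4]
finger_gap: 0.564
gripper_force: 62.9
```

Emit:
{"op": "move_arm", "data": {
  "targets": [
    {"dx": 0.001, "dy": 0.006, "dz": 0, "rx": 0, "ry": 0, "rz": 0},
    {"dx": 0.001, "dy": 0.006, "dz": 0, "rx": 0, "ry": 0, "rz": 0},
    {"dx": 0.001, "dy": 0.006, "dz": 0, "rx": 0, "ry": 0, "rz": 0},
    {"dx": 0.001, "dy": 0.006, "dz": 0, "rx": 0, "ry": 0, "rz": 0},
    {"dx": 0.001, "dy": 0.006, "dz": 0, "rx": 0, "ry": 0, "rz": 0},
    {"dx": 0.001, "dy": 0.006, "dz": 0, "rx": 0, "ry": 0, "rz": 0},
    {"dx": 0.001, "dy": 0.006, "dz": 0, "rx": 0, "ry": 0, "rz": 0},
    {"dx": 0, "dy": 0.006, "dz": 0, "rx": 0, "ry": 0, "rz": 0},
    {"dx": 0, "dy": 0.006, "dz": 0, "rx": 0, "ry": 0, "rz": 0},
    {"dx": 0, "dy": 0.006, "dz": 0, "rx": 0, "ry": 0, "rz": 0}
  ]
}}

```text
t: 28.0
tcp_pos: [0.522, -0.0637, 0.0233]
tool_rot: [0.749, 0.662, 0.0, 0.0]
force: [0.0, -2.2, -1.4]
finger_gap: 0.561
gripper_force: 62.9
```

Emit:
{"op": "move_arm", "data": {
  "targets": [
    {"dx": 0.001, "dy": 0.006, "dz": 0, "rx": 0, "ry": 0, "rz": 0},
    {"dx": 0.001, "dy": 0.006, "dz": 0, "rx": 0, "ry": 0, "rz": 0},
    {"dx": 0.001, "dy": 0.006, "dz": 0, "rx": 0, "ry": 0, "rz": 0},
    {"dx": 0.001, "dy": 0.006, "dz": 0, "rx": 0, "ry": 0, "rz": 0},
    {"dx": 0.001, "dy": 0.006, "dz": 0, "rx": 0, "ry": 0, "rz": 0},
    {"dx": 0.001, "dy": 0.006, "dz": 0, "rx": 0, "ry": 0, "rz": 0},
    {"dx": 0.001, "dy": 0.006, "dz": 0, "rx": 0, "ry": 0, "rz": 0},
    {"dx": 0, "dy": 0.006, "dz": 0, "rx": 0, "ry": 0, "rz": 0},
    {"dx": 0, "dy": 0.006, "dz": 0, "rx": 0, "ry": 0, "rz": 0},
    {"dx": 0, "dy": 0.006, "dz": 0, "rx": 0, "ry": 0, "rz": 0}
  ]
}}

```text
t: 29.25
tcp_pos: [0.5222, -0.0622, 0.0233]
tool_rot: [0.749, 0.662, 0.0, 0.0]
force: [-0.4, -1.9, -1.9]
finger_gap: 0.567
gripper_force: 62.9
```

Emit:
{"op": "move_arm", "data": {
  "targets": [
    {"dx": 0.001, "dy": 0.006, "dz": 0, "rx": 0, "ry": 0, "rz": 0},
    {"dx": 0.001, "dy": 0.006, "dz": 0, "rx": 0, "ry": 0, "rz": 0},
    {"dx": 0.001, "dy": 0.006, "dz": 0, "rx": 0, "ry": 0, "rz": 0},
    {"dx": 0.001, "dy": 0.006, "dz": 0, "rx": 0, "ry": 0, "rz": 0},
    {"dx": 0.001, "dy": 0.006, "dz": 0, "rx": 0, "ry": 0, "rz": 0},
    {"dx": 0.001, "dy": 0.006, "dz": 0, "rx": 0, "ry": 0, "rz": 0},
    {"dx": 0.001, "dy": 0.006, "dz": 0, "rx": 0, "ry": 0, "rz": 0},
    {"dx": 0, "dy": 0.006, "dz": 0, "rx": 0, "ry": 0, "rz": 0},
    {"dx": 0, "dy": 0.006, "dz": 0, "rx": 0, "ry": 0, "rz": 0},
    {"dx": 0, "dy": 0.006, "dz": 0, "rx": 0, "ry": 0, "rz": 0}
  ]
}}

```text
t: 30.5
tcp_pos: [0.5223, -0.0607, 0.0233]
tool_rot: [0.749, 0.662, 0.0, 0.0]
force: [0.3, -2.2, -2.5]
finger_gap: 0.567
gripper_force: 62.9
```

Emit:
{"op": "move_arm", "data": {
  "targets": [
    {"dx": 0.001, "dy": 0.006, "dz": 0, "rx": 0, "ry": 0, "rz": 0},
    {"dx": 0.001, "dy": 0.006, "dz": 0, "rx": 0, "ry": 0, "rz": 0},
    {"dx": 0.001, "dy": 0.006, "dz": 0, "rx": 0, "ry": 0, "rz": 0},
    {"dx": 0.001, "dy": 0.006, "dz": 0, "rx": 0, "ry": 0, "rz": 0},
    {"dx": 0.001, "dy": 0.006, "dz": 0, "rx": 0, "ry": 0, "rz": 0},
    {"dx": 0.001, "dy": 0.006, "dz": 0, "rx": 0, "ry": 0, "rz": 0},
    {"dx": 0.001, "dy": 0.006, "dz": 0, "rx": 0, "ry": 0, "rz": 0},
    {"dx": 0, "dy": 0.006, "dz": 0, "rx": 0, "ry": 0, "rz": 0},
    {"dx": 0, "dy": 0.006, "dz": 0, "rx": 0, "ry": 0, "rz": 0},
    {"dx": 0, "dy": 0.006, "dz": 0, "rx": 0, "ry": 0, "rz": 0}
  ]
}}

```text
t: 31.75
tcp_pos: [0.5225, -0.0592, 0.0233]
tool_rot: [0.749, 0.662, 0.0, 0.0]
force: [-0.7, -2.5, -1.5]
finger_gap: 0.569
gripper_force: 62.9
```

Emit:
{"op": "move_arm", "data": {
  "targets": [
    {"dx": 0.001, "dy": 0.006, "dz": 0, "rx": 0, "ry": 0, "rz": 0},
    {"dx": 0.001, "dy": 0.006, "dz": 0, "rx": 0, "ry": 0, "rz": 0},
    {"dx": 0.001, "dy": 0.006, "dz": 0, "rx": 0, "ry": 0, "rz": 0},
    {"dx": 0.001, "dy": 0.006, "dz": 0, "rx": 0, "ry": 0, "rz": 0},
    {"dx": 0.001, "dy": 0.006, "dz": 0, "rx": 0, "ry": 0, "rz": 0},
    {"dx": 0.001, "dy": 0.006, "dz": 0, "rx": 0, "ry": 0, "rz": 0},
    {"dx": 0.001, "dy": 0.006, "dz": 0, "rx": 0, "ry": 0, "rz": 0},
    {"dx": 0, "dy": 0.006, "dz": 0, "rx": 0, "ry": 0, "rz": 0},
    {"dx": 0, "dy": 0.006, "dz": 0, "rx": 0, "ry": 0, "rz": 0},
    {"dx": 0, "dy": 0.006, "dz": 0, "rx": 0, "ry": 0, "rz": 0}
  ]
}}

```text
t: 33.0
tcp_pos: [0.5227, -0.0577, 0.0233]
tool_rot: [0.749, 0.662, 0.0, 0.0]
force: [-0.1, -2.7, -2.5]
finger_gap: 0.567
gripper_force: 62.9
```

Emit:
{"op": "move_arm", "data": {
  "targets": [
    {"dx": 0.001, "dy": 0.006, "dz": 0, "rx": 0, "ry": 0, "rz": 0},
    {"dx": 0.001, "dy": 0.006, "dz": 0, "rx": 0, "ry": 0, "rz": 0},
    {"dx": 0.001, "dy": 0.006, "dz": 0, "rx": 0, "ry": 0, "rz": 0},
    {"dx": 0.001, "dy": 0.006, "dz": 0, "rx": 0, "ry": 0, "rz": 0},
    {"dx": 0.001, "dy": 0.006, "dz": 0, "rx": 0, "ry": 0, "rz": 0},
    {"dx": 0.001, "dy": 0.006, "dz": 0, "rx": 0, "ry": 0, "rz": 0},
    {"dx": 0.001, "dy": 0.006, "dz": 0, "rx": 0, "ry": 0, "rz": 0},
    {"dx": 0, "dy": 0.006, "dz": 0, "rx": 0, "ry": 0, "rz": 0},
    {"dx": 0, "dy": 0.006, "dz": 0, "rx": 0, "ry": 0, "rz": 0},
    {"dx": 0, "dy": 0.006, "dz": 0, "rx": 0, "ry": 0, "rz": 0}
  ]
}}

```text
t: 34.25
tcp_pos: [0.5229, -0.0562, 0.0233]
tool_rot: [0.749, 0.662, 0.0, 0.0]
force: [-0.1, -2.1, -1.2]
finger_gap: 0.563
gripper_force: 62.9
```

Emit:
{"op": "move_arm", "data": {
  "targets": [
    {"dx": 0.001, "dy": 0.006, "dz": 0, "rx": 0, "ry": 0, "rz": 0},
    {"dx": 0.001, "dy": 0.006, "dz": 0, "rx": 0, "ry": 0, "rz": 0},
    {"dx": 0.001, "dy": 0.006, "dz": 0, "rx": 0, "ry": 0, "rz": 0},
    {"dx": 0.001, "dy": 0.006, "dz": 0, "rx": 0, "ry": 0, "rz": 0},
    {"dx": 0.001, "dy": 0.006, "dz": 0, "rx": 0, "ry": 0, "rz": 0},
    {"dx": 0.001, "dy": 0.006, "dz": 0, "rx": 0, "ry": 0, "rz": 0},
    {"dx": 0.001, "dy": 0.006, "dz": 0, "rx": 0, "ry": 0, "rz": 0},
    {"dx": 0, "dy": 0.006, "dz": 0, "rx": 0, "ry": 0, "rz": 0},
    {"dx": 0, "dy": 0.006, "dz": 0, "rx": 0, "ry": 0, "rz": 0},
    {"dx": 0, "dy": 0.006, "dz": 0, "rx": 0, "ry": 0, "rz": 0}
  ]
}}

```text
t: 35.5
tcp_pos: [0.5231, -0.0551, 0.0233]
tool_rot: [0.749, 0.662, -0.0, 0.0]
force: [0.8, -5.4, -1.5]
finger_gap: 0.567
gripper_force: 62.9
```

The force rises to 5.4 N and the TCP lags by 0.4 mm, so the stop has probably been met. A 0.4 mm nudge should confirm it.

Emit:
{"op": "move_arm", "data": {
  "targets": [
    {"dx": 0.001, "dy": 0.004, "dz": 0, "rx": 0, "ry": 0, "rz": 0},
    {"dx": 0, "dy": 0.004, "dz": 0, "rx": 0, "ry": 0, "rz": 0},
    {"dx": 0.001, "dy": 0.004, "dz": 0, "rx": 0, "ry": 0, "rz": 0},
    {"dx": 0, "dy": 0.004, "dz": 0, "rx": 0, "ry": 0, "rz": 0},
    {"dx": 0, "dy": 0, "dz": 0, "rx": 0, "ry": 0, "rz": 0},
    {"dx": 0, "dy": 0, "dz": 0, "rx": 0, "ry": 0, "rz": 0},
    {"dx": 0, "dy": 0, "dz": 0, "rx": 0, "ry": 0, "rz": 0},
    {"dx": 0, "dy": 0, "dz": 0, "rx": 0, "ry": 0, "rz": 0},
    {"dx": 0, "dy": 0, "dz": 0, "rx": 0, "ry": 0, "rz": 0},
    {"dx": 0, "dy": 0, "dz": 0, "rx": 0, "ry": 0, "rz": 0}
  ]
}}

```text
t: 36.75
tcp_pos: [0.5231, -0.0551, 0.0234]
tool_rot: [0.749, 0.663, -0.0, 0.0]
force: [-1.8, -6.3, -0.7]
finger_gap: 0.565
gripper_force: 62.9
```

The TCP stays put and the force is 6.3 N, so the block is against the stop, well below 16 N. I back off along the channel to bare bench.

Emit:
{"op": "move_arm", "data": {
  "targets": [
    {"dx": -0.01, "dy": -0.1, "dz": 0, "rx": 0, "ry": 0, "rz": 0},
    {"dx": -0.05, "dy": -0.4, "dz": 0, "rx": 0, "ry": 0, "rz": 0},
    {"dx": -0.1, "dy": -0.8, "dz": 0, "rx": 0, "ry": 0, "rz": 0},
    {"dx": -0.13, "dy": -1, "dz": 0, "rx": 0, "ry": 0, "rz": 0},
    {"dx": -0.13, "dy": -1, "dz": 0, "rx": 0, "ry": 0, "rz": 0},
    {"dx": -0.13, "dy": -1, "dz": 0, "rx": 0, "ry": 0, "rz": 0},
    {"dx": -0.13, "dy": -1, "dz": 0, "rx": 0, "ry": 0, "rz": 0},
    {"dx": -0.13, "dy": -1, "dz": 0, "rx": 0, "ry": 0, "rz": 0},
    {"dx": -0.13, "dy": -1, "dz": 0, "rx": 0, "ry": 0, "rz": 0},
    {"dx": -0.1, "dy": -0.8, "dz": 0, "rx": 0, "ry": 0, "rz": 0}
  ]
}}

```text
t: 38.0
tcp_pos: [0.4968, -0.2579, 0.0232]
tool_rot: [0.75, 0.662, 0.0, -0.0]
force: [0.3, -0.8, -1.4]
finger_gap: 0.563
gripper_force: 62.9
```

Emit:
{"op": "move_arm", "data": {
  "targets": [
    {"dx": -0.05, "dy": -0.4, "dz": 0, "rx": 0, "ry": 0, "rz": 0},
    {"dx": 0, "dy": 0, "dz": -0.2, "rx": 0, "ry": 0, "rz": 0},
    {"dx": 0, "dy": 0, "dz": -0.2, "rx": 0, "ry": 0, "rz": 0},
    {"dx": 0, "dy": 0, "dz": -0.2, "rx": 0, "ry": 0, "rz": 0},
    {"dx": 0, "dy": 0, "dz": -0.1, "rx": 0, "ry": 0, "rz": 0},
    {"dx": 0, "dy": 0, "dz": -0.06, "rx": 0, "ry": 0, "rz": 0},
    {"dx": 0, "dy": 0, "dz": -0.04, "rx": 0, "ry": 0, "rz": 0},
    {"dx": 0, "dy": 0, "dz": -0.02, "rx": 0, "ry": 0, "rz": 0},
    {"dx": 0, "dy": 0, "dz": 0, "rx": 0, "ry": 0, "rz": 0},
    {"dx": 0, "dy": 0, "dz": 0, "rx": 0, "ry": 0, "rz": 0}
  ]
}}

```text
t: 39.25
tcp_pos: [0.4959, -0.2669, 0.0029]
tool_rot: [0.749, 0.662, 0.0, 0.0]
force: [0.8, 0.4, -2.5]
finger_gap: 0.564
gripper_force: 62.9
```

Emit:
{"op": "move_arm", "data": {
  "targets": [
    {"dx": 0, "dy": 0, "dz": -0.03, "rx": 0, "ry": 0, "rz": 0},
    {"dx": 0, "dy": 0, "dz": -0.03, "rx": 0, "ry": 0, "rz": 0},
    {"dx": 0, "dy": 0, "dz": -0.02, "rx": 0, "ry": 0, "rz": 0},
    {"dx": 0, "dy": 0, "dz": -0.01, "rx": 0, "ry": 0, "rz": 0},
    {"dx": 0, "dy": 0, "dz": 0, "rx": 0, "ry": 0, "rz": 0},
    {"dx": 0, "dy": 0, "dz": 0, "rx": 0, "ry": 0, "rz": 0},
    {"dx": 0, "dy": 0, "dz": 0, "rx": 0, "ry": 0, "rz": 0},
    {"dx": 0, "dy": 0, "dz": 0, "rx": 0, "ry": 0, "rz": 0},
    {"dx": 0, "dy": 0, "dz": 0, "rx": 0, "ry": 0, "rz": 0},
    {"dx": 0, "dy": 0, "dz": 0, "rx": 0, "ry": 0, "rz": 0}
  ]
}}

```text
t: 40.5
tcp_pos: [0.4958, -0.2668, 0.0007]
tool_rot: [0.749, 0.662, -0.0, -0.0]
force: [-1.2, -0.2, 3.8]
finger_gap: 0.562
gripper_force: 63.4
```

The bench now carries the pliers, so I open the gripper and rise straight up.

Emit:
{"op": "move_arm", "data": {
  "targets": [
    {"dx": 0, "dy": 0, "dz": 0, "rx": 0, "ry": 0, "rz": 0},
    {"dx": 0, "dy": 0, "dz": 0, "rx": 0, "ry": 0, "rz": 0},
    {"dx": 0, "dy": 0, "dz": 0, "rx": 0, "ry": 0, "rz": 0},
    {"dx": 0, "dy": 0, "dz": 0, "rx": 0, "ry": 0, "rz": 0},
    {"dx": 0, "dy": 0, "dz": 0, "rx": 0, "ry": 0, "rz": 0},
    {"dx": 0, "dy": 0, "dz": 0, "rx": 0, "ry": 0, "rz": 0},
    {"dx": 0, "dy": 0, "dz": 0, "rx": 0, "ry": 0, "rz": 0},
    {"dx": 0, "dy": 0, "dz": 0, "rx": 0, "ry": 0, "rz": 0},
    {"dx": 0, "dy": 0, "dz": 0.3, "rx": 0, "ry": 0, "rz": 0},
    {"dx": 0, "dy": 0, "dz": 0.5, "rx": 0, "ry": 0, "rz": 0}
  ],
  "claw": 100
}}

```text
t: 41.75
tcp_pos: [0.4956, -0.2666, 0.021]
tool_rot: [0.749, 0.662, -0.0, -0.0]
force: [0.3, -0.5, 0.3]
finger_gap: 1.001
gripper_force: 0.0
```

Emit:
{"op": "move_arm", "data": {
  "targets": [
    {"dx": 0, "dy": 0, "dz": 0.8, "rx": 0, "ry": 0, "rz": 0},
    {"dx": 0, "dy": 0, "dz": 0.8, "rx": 0, "ry": 0, "rz": 0},
    {"dx": 0, "dy": 0, "dz": 0.8, "rx": 0, "ry": 0, "rz": 0},
    {"dx": 0, "dy": 0, "dz": 0.8, "rx": 0, "ry": 0, "rz": 0},
    {"dx": 0, "dy": 0, "dz": 0.8, "rx": 0, "ry": 0, "rz": 0},
    {"dx": 0, "dy": 0, "dz": 0.8, "rx": 0, "ry": 0, "rz": 0},
    {"dx": 0, "dy": 0, "dz": 0.8, "rx": 0, "ry": 0, "rz": 0},
    {"dx": 0, "dy": 0, "dz": 0.4, "rx": 0, "ry": 0, "rz": 0},
    {"dx": 0, "dy": 0, "dz": 0, "rx": 0, "ry": 0, "rz": 0},
    {"dx": 0, "dy": 0, "dz": 0, "rx": 0, "ry": 0, "rz": 0}
  ]
}}

```text
t: 43.0
tcp_pos: [0.4954, -0.2665, 0.1701]
tool_rot: [0.749, 0.662, -0.0, -0.001]
force: [0.3, -0.3, -0.3]
finger_gap: 1.002
gripper_force: 0.0
```

```bash
python3 look.py w6 wrist|head -1;python3 look.py s6 scene|head -1; python3 - <<'E'
import cv2,numpy as np
a=cv2.imread('pics/w6.png');b=cv2.imread('pics/s6.png')[170:290,150:450]
cv2.imwrite('pics/m6.png',np.vstack([cv2.resize(a,(560,350)),cv2.resize(b,(560,224),interpolation=cv2.INTER_CUBIC)]))
E
```

```text
43.05 [ 0.4953 -0.2664  0.1698] [ 0.7492  0.6623 -0.0001 -0.0008] [-0.0973 -0.1065  0.0906] 1.0074075448037554
43.1 [ 0.4953 -0.2664  0.1697] [ 0.7492  0.6623 -0.0002 -0.001 ] [0.3221 0.6009 0.2381] 1.001732972480464
```

View pics/m6.png

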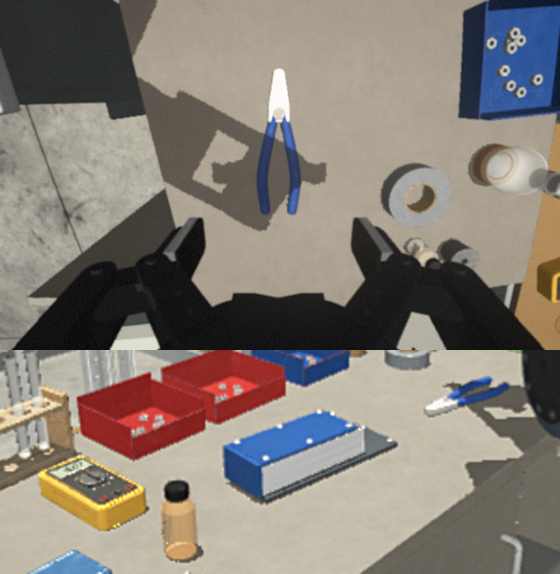

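The pliers lie flat on bare bench at (280, 140) in the wrist view with the gripper clear above them. The block is under the cover, and the bottle, meter and tape are where they were. I'm handing in.

```bash
python3 -c "
from station import order
print(order.sign_off())"
```

```text
the job is handed in; nothing more can be done
None
```

I nudged the brass block with the pliers' nose until it met the hidden stop (6.3 N at most in the force readings, stop holds 16 N), laid the pliers flat on bare bench, let go and handed the job in at about 43 s, with the bottle, tape roll and meter untouched.

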